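# Take the clogged twist-lock filter out of the dust extractor

### The job

The bench dust extractor has two twist-lock filter cartridges, and the tall, popped-up tell-tale pin stands behind the clogged one. Push that cartridge down, turn it anticlockwise as far as it goes (take a fresh grip if needed), lift it out and set it upright on the floor of the empty steel tray, letting go only once it rests there. Leave the other cartridge and everything else on the bench as they are.

Things in the scene. Friction and masses are not known exactly. Their poses are not given: they have to be found in the camera images.
- extractor: grey dust extractor housing fixed to the bench, 200 mm along own x, 380 mm along own y, flat deck 90 mm above the bench; origin at the centre of its underside. Two fixed round aluminium collars (92 mm diameter, 34 mm tall) stand on the deck around the ports.
- port_1 (a point): centre of port 1 on the deck (own +y half of the extractor), on the turning axis of filter_1. Locked, a spring (5 N) holds the cartridge up, underside about 8 mm above the deck, lugs in a 3 mm deep pocket: it turns only while pushed down over 3 mm (about 5 mm possible). Past the pocket it keeps its angle when let go, underside about 5 mm above the deck.
- port_2 (a point): centre of port 2 (own -y half), like port 1. A cartridge turns anticlockwise seen from above by 75 to 110 degrees in all (differs each time, often too much for one grasp) to an end stop that can be felt; there the lugs face slots, and if not pushed it springs up to about 12 mm above the deck and lifts straight out; it is clear of the 34 mm tall collar once lifted 35 mm.
- filter_1: grey filter cartridge, in port 1 at the start, 68 mm tall, 0.22 kg. Origin: centre of its underside; own z up along the turning axis. Plug 52 mm diameter, z 0-32; two lugs (14 mm wide, z 14-20, 34 mm out along own +x and -x, hidden in the collar); flange 88 mm diameter, z 32-38; upright grip wing z 38-68, 54 mm long along own x, 14 mm thick along own y.
- filter_2: grey filter cartridge, in port 2 at the start, 68 mm tall, 0.22 kg. Origin: centre of its underside; own z up along the turning axis. Plug 52 mm diameter, z 0-32; two lugs (14 mm wide, z 14-20, 34 mm out along own +x and -x, hidden in the collar); flange 88 mm diameter, z 32-38; upright grip wing z 38-68, 54 mm long along own x, 14 mm thick along own y.
- wing_1 (a point): near the end of the grip wing of filter_1, 25 mm from the axis along own +x, 53 mm above its origin
- wing_2 (a point): the same point on filter_2
- pin_up: steel tell-tale pin 12 mm in diameter on a 20 mm washer, standing 30 mm above the extractor's deck: popped up, the filter in the port before it is clogged. On the deck's far side, about 95 mm behind one of the two ports (which one changes). Origin at the centre of its foot.
- pin_down: steel tell-tale pin 12 mm in diameter on a 20 mm washer, standing 6 mm above the extractor's deck: not popped up, the filter before it is good. On the deck's far side, about 95 mm behind one of the two ports (which one changes). Origin at the centre of its foot.
- tray: empty steel tray fixed to the bench, 200 mm along own x, 180 mm along own y, walls 5 mm thick and 30 mm high, floor 5 mm thick; origin at the centre of its underside
- bust: small plaster bust, loose, 64 mm wide, 112 mm tall; origin under its centre
- jar: amber glass jar with a steel lid, loose, 60 mm diameter, 90 mm tall; origin under its centre
- tin: open tin can, loose, 76 mm diameter, 100 mm tall; origin under its centre
- brush: small brush, 150 mm long, loose, lying on the extractor deck between the two collars; own x runs along the handle
- block: plaster block, loose, 90 x 60 x 50 mm; origin under its centre
- column: small plaster column, loose, 60 mm wide, 120 mm tall; origin under its centre
Not all that is in view belongs to the job. What is shaped like the filter_2 but blue is not meant. What is shaped like the filter_1 but black is not meant.

How it is judged:
By the outcome, as a careful person would: the job done as asked, in the order asked, and still so for the second after the job is handed in, with the robot touching nothing.
It also fails if it takes over 64 s, if anything falls off the work surface, if the arm or the gripper's body presses on something with over 40 N, if the wrist force passes 120 N, or if a joint passes its speed limit or range.

### The arm

A 7-joint arm with a two-finger parallel gripper is mounted at the origin on the work surface. World frame = base frame: x ahead of the robot, y to its left, z up, the work surface at z = 0. Lengths are in m, angles in rad, forces in N, time in s.
With the tool pointing down it reaches from about 0.425 to 0.875 m from the base axis. Payload 4.7 kg.
Tool frame: the origin (TCP) lies between the finger pads; the fingertips stand 11 mm ahead of it and the grasp point (between the pads) lies 8 mm behind it; z points along the fingers, y is the line along which they close (so a half turn about z gives the same grasp; the last joint's range is limited). The gripper opens to 87 mm and grips with 3 to 60 N. Pads are 19 mm wide; open, the fingers measure 117 mm over their backs; the gripper's body (75 mm by 190 mm) begins 51 mm behind the grasp point.
Start: joints at [-1.145, 0.321, -0.07, 1.45, 0.023, 1.371, -0.057], TCP at [0.26, 0.596, 0.234] pointing down, gripper open.
Joint ranges: [-2.86, 2.86], [-0.3, 2.09], [-1.38, 1.24], [0.06, 2.45], [-1.56, 4.7], [0.09, 2.05], [-2.69, 2.69]. Speed limits (rad/s): [2.57, 2.57, 3.14, 3.14, 3.14, 3.14, 3.14].

### API

Orientations are given as a rotation vector (axis times angle).
In Python, from bench import ctrl gives the robot as it stands. The module is installed in compiled form; this text tells all that it offers.
- The arm moves only by the shell command python3 -m inch 'ROWS' [FORCE]. ROWS is JSON, a list of rows, each an object with "slide": the shift along the tool's x, y, z scaled (see below), a list of three; "angular": the turn, a rotation vector about the tool's x, y, z scaled (see below), a list of three; "claw": the opening, from -1 (shut) to 1 (fully open). In form: [{"slide": [tx, ty, tz], "angular": [rx, ry, rz], "claw": claw}, ...]. A call has 1 to 10 rows; each row is the pose to reach, as a shift and turn from the pose commanded when the call began, along the tool's axes at that moment; what a row does not reach only later rows make up. The controller multiplies each number of a shift by 0.25 m and each number of a turn by 30 degrees. A row lasts 1/10 s, in which the tool goes at most 50 mm and 8.59 degrees, less where a joint would pass 70% of its speed; a pose out of reach is approached as far as the arm can. A call with a number of a shift or a turn outside -1 to 1 is refused whole. A call with a gripper value outside its range is refused whole. The fingers move at their own pace and stop on an object; FORCE is the grip in N (left out, the last holds). Time passes only in rows, so rows that repeat a pose let the fingers close. It gives the time, the measured TCP pose, the force, the opening and the grip force at its end, in the units of the state.
- ctrl.get_state(): the state, without advancing time (a new reading comes with each control period).
- ctrl.get_image(name): name is "scene" or "top" or "wrist"; returns a dict with "color" (480x640x3 uint8, red, green, blue), "depth" (480x640 float32, m along the optical axis (not along the pixel's ray), 0 where there is no reading), "camera_matrix" (3x3 intrinsics, pixels), "extrinsics" (4x4, takes a point from camera to world coordinates); the wrist camera has in their place "tool_from_camera" (4x4, takes a point from camera to tool coordinates, whose origin is the TCP and whose axes are the flange's). Camera axes: x right, y up, looking along -z (the intrinsics and any distortion apply to the point x, -y, -z); pixel columns grow to the right and rows downward; lengths in m; the calibration is good to about 2 mm. A picture is of the moment at which its call begins: read the wrist's pose just before it.
- ctrl.close_job(): hands the job in; it is judged then, once.
Trained networks look in the newest picture that a camera, given by its name, has taken for a name from the list of things; names that differ only in an ending like _2 or _b are one class to them, and where a whole thing is asked for, a point or a joint stands for the part that bears it (a point fixed in the world has none). Each returns a list of dicts, best first, with "confidence" (0 to 1); they miss things now and then, are a little off and sometimes report something else, mostly with a low value. They report only what shows in the picture. A call takes as long as a camera call. They do not tell look-alikes from the thing itself.
- ctrl.find_in(query, camera): "bbox" ([centre column, centre row, width, height] in pixels, round what is visible of it).
- ctrl.outline_of(query, camera): "mask" (480x640 bool, what is visible of it) and "bbox" ([centre column, centre row, width, height] in pixels, round what is visible of it).
The state is a dict: "time": time; "joint_positions": joint angles; "qd": joint speeds; "joint_torque": joint torques, N m; "position": TCP position; "tool_rot": TCP orientation; "ft_force": force on the tool from outside, world axes, zero at the start; "torque": the same for the moment, N m; "grip_width": opening from 0.0 (shut) to 1.0 (fully open); "grip_force": force on a finger pad.
Only numpy, scipy, OpenCV 4.12 (cv2) and the standard library are available. Lean on these libraries where they do the work, as an engineer would, in place of code of your own. Each camera call takes 0.05 s, during which the arm holds its last target. There are 200 camera calls.

## Working session

There is one attempt and no reset: what is moved stays moved. The work goes in short steps, Python scripts to look and compute and a shell command to move; the robot and the scene stay as the last step left them, time stands still between calls to the robot, and variables do not carry over. Pictures are saved under pics/ and viewed, at most 10 in all, crops included, and the job is handed in when it is done.

```bash
mkdir -p pics; cat > h.py <<'E'
import numpy as np, cv2
from bench import ctrl
from scipy.spatial.transform import Rotation as R
def cloud(im, ext):
    K=im["camera_matrix"]; d=im["depth"]; v,u=np.mgrid[:480,:640]
    p=np.stack([(u-K[0,2])/K[0,0]*d, -(v-K[1,2])/K[1,1]*d, -d],-1)
    return p@ext[:3,:3].T+ext[:3,3]
def save(im,n): cv2.imwrite("pics/"+n,im["color"][:,:,::-1])
E
python3 - <<'E'
from h import *
s=ctrl.get_state(); print(s)
for n in("scene","top"):
    im=ctrl.get_image(n); save(im,n+".png"); np.savez(n+".npz",p=cloud(im,im["extrinsics"]),c=im["color"],d=im["depth"])
    for q in("filter_1","pin_up","pin_down","tray","extractor","brush"):
        print(n,q,[(np.round(r["bbox"]).tolist(),round(r["confidence"],2)) for r in ctrl.find_in(q,n)])
E
```

```text
{'time': 0.0, 'joint_positions': array([-1.14492072,  0.32179826, -0.07008913,  1.45169863,  0.02258536,
        1.37080002, -0.05690509]), 'qd': array([ 4.93536781e-04, -9.98057309e-04, -1.31985793e-03,  1.84284571e-03,
       -3.20056069e-04, -1.26247859e-03, -9.29147831e-05]), 'joint_torque': array([-7.27482784e-04, -4.91286421e+01, -4.04052073e-01, -3.12535679e+01,
       -6.38427003e-02,  4.36849322e-02,  1.75573859e-04]), 'position': array([0.25997383, 0.5951508 , 0.23246573]), 'tool_rot': array([-6.42150225e-01, -3.07494692e+00,  2.97214061e-03]), 'ft_force': array([-0.20355842,  1.02788576,  0.12384361]), 'torque': array([ 0.0508976 , -0.00996642,  0.07459265]), 'grip_force': 0.0, 'grip_width': 0.9988727056163637}
scene filter_1 [([315.0, 219.0, 35.0, 32.0], 0.81), ([259.0, 210.0, 31.0, 26.0], 0.71), ([386.0, 200.0, 36.0, 30.0], 0.63), ([436.0, 199.0, 33.0, 32.0], 0.63)]
scene pin_up [([331.0, 257.0, 8.0, 9.0], 0.64)]
scene pin_down [([401.0, 238.0, 10.0, 11.0], 0.6), ([329.0, 256.0, 4.0, 11.0], 0.42)]
scene tray [([212.0, 291.0, 95.0, 97.0], 0.74), ([387.0, 158.0, 19.0, 33.0], 0.23)]
scene extractor [([354.0, 249.0, 165.0, 123.0], 0.66)]
scene brush [([354.0, 229.0, 27.0, 52.0], 0.72), ([292.0, 321.0, 37.0, 50.0], 0.58)]
top filter_1 [([180.0, 236.0, 37.0, 36.0], 0.92), ([330.0, 252.0, 39.0, 39.0], 0.9), ([351.0, 335.0, 35.0, 32.0], 0.62), ([249.0, 233.0, 37.0, 37.0], 0.6)]
top pin_up [([333.0, 216.0, 6.0, 6.0], 0.43)]
top pin_down []
top tray [([437.0, 280.0, 78.0, 81.0], 0.57), ([328.0, 252.0, 40.0, 39.0], 0.48)]
top extractor [([286.0, 230.0, 173.0, 134.0], 0.8)]
top brush [([296.0, 236.0, 28.0, 61.0], 0.64), ([288.0, 228.0, 170.0, 133.0], 0.54)]
```

View pics/top.png

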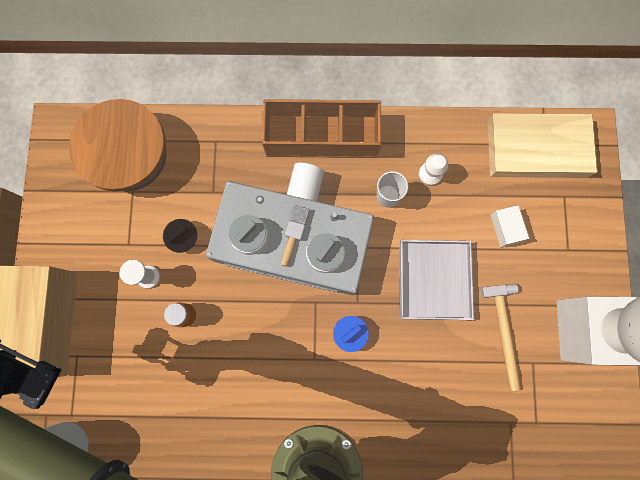

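View pics/scene.png

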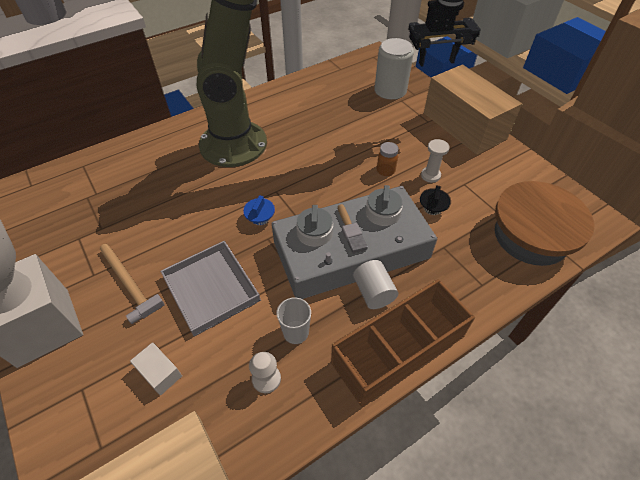

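```bash
python3 - <<'E'
from h import *
t=np.load("top.npz");p=t["p"]
for u,v in((180,236),(249,233),(330,252),(351,335),(333,216),(437,280),(296,236),(20,20)): print((u,v),p[v,u].round(3))
s=np.load("scene.npz");q=s["p"]
for u,v in((331,254),(331,257),(331,261),(401,236),(401,240),(315,215),(386,195),(436,195),(259,206)): print("s",(u,v),q[v,u].round(3))
E
```

```text
(180, 236) [0.57  0.352 0.053]
(249, 233) [0.563 0.163 0.148]
(330, 252) [ 0.522 -0.027  0.138]
(351, 335) [ 0.331 -0.08   0.068]
(333, 216) [ 0.61  -0.033  0.127]
(437, 280) [ 0.472 -0.303  0.011]
(296, 236) [0.564 0.055 0.111]
(20, 20) [ 1.532  1.207 -0.52 ]
s (331, 254) [ 0.602 -0.016  0.091]
s (331, 257) [ 0.61  -0.021  0.092]
s (331, 261) [ 0.622 -0.029  0.095]
s (401, 236) [0.653 0.161 0.092]
s (401, 240) [0.664 0.152 0.094]
s (315, 215) [ 0.531 -0.016  0.167]
s (386, 195) [0.573 0.165 0.168]
s (436, 195) [0.58  0.35  0.067]
s (259, 206) [ 0.344 -0.079  0.062]
```

Top view: lookalike candidates are the grey cartridge (249,233), the grey one (330,252), the blue one (351,335) and the black one (180,236). The tall pin with a shadow is at (335,216), top at z≈0.127, behind the right grey cartridge. The short pin is at (260,199). I choose the grey one at (330,252) and will check it in a crop.

```bash
python3 - <<'E'
from h import *
t=np.load("top.npz");p=t["p"];c=t["c"]
cv2.imwrite("pics/crop.png",cv2.resize(c[175:300,200:385],None,fx=4,fy=4,interpolation=cv2.INTER_CUBIC)[:,:,::-1])
for n in("top","scene"):
    p=np.load(n+".npz")["p"]
    for nm,cx,cy in(("R",.525,-.027),("L",.563,.163)):
        r=np.hypot(p[...,0]-cx,p[...,1]-cy)
        w=p[(r<.05)&(p[...,2]>.150)&(p[...,2]<.18)]
        f=p[(r<.06)&(p[...,2]>.128)&(p[...,2]<.145)]
        rect=cv2.minAreaRect((w[:,:2]*1000).astype(np.float32))
        (ex,ey),er=cv2.minEnclosingCircle((f[:,:2]*1000).astype(np.float32))
        e,V=np.linalg.eigh(np.cov(w[:,:2].T)); d=V[:,1]
        print(n,nm,len(w),"wing rect",np.round(rect[0]),np.round(rect[1]),"ang",np.degrees(np.arctan2(d[1],d[0])).round(1),"ztop",np.percentile(w[:,2],[50,95]).round(4),"flange",round(ex),round(ey),round(er),len(f),np.median(f[:,2]).round(4))
    deck=p[(abs(p[...,0]-.56)<.15)&(abs(p[...,1]-.07)<.22)&(abs(p[...,2]-.09)<.008)]
    print("deck",cv2.minAreaRect((deck[:,:2]*1000).astype(np.float32)),np.median(deck[:,2]))
    tr=p[(abs(p[...,0]-.472)<.15)&(abs(p[...,1]+.303)<.14)&(abs(p[...,2]-.03)<.006)]
    print("tray",cv2.minAreaRect((tr[:,:2]*1000).astype(np.float32)))
    for cx,cy in((.61,-.033),(.66,.155)):
        m=p[np.hypot(p[...,0]-cx,p[...,1]-cy)<.03]; print("pin z",np.sort(m[:,2])[-5:].round(3))
E
```

```text
top R 156 wing rect [523. -15.] [14. 54.] ang 144.9 ztop [0.1659 0.1697] flange 523 -15 45 925 0.1365
top L 173 wing rect [566. 170.] [16. 54.] ang 139.5 ztop [0.1647 0.1691] flange 565 170 45 889 0.1363
deck ((609.5042724609375, 61.38629150390625), (383.6650390625, 284.8901062011719), 77.35954284667969) 0.09026270492454247
tray ((472.72271728515625, -324.5100402832031), (236.1507110595703, 200.014892578125), 89.82244873046875)
pin z [0.123 0.124 0.124 0.124 0.127]
pin z [0.098 0.098 0.099 0.1   0.102]
scene R 126 wing rect [524. -13.] [14. 58.] ang 144.6 ztop [0.1658 0.1686] flange 526 -13 47 691 0.1364
scene L 118 wing rect [566. 172.] [14. 60.] ang 138.7 ztop [0.1658 0.1682] flange 566 172 45 629 0.1365
deck ((606.8515625, 62.11289978027344), (387.9629821777344, 285.53009033203125), 78.0218276977539) 0.09039741220953934
tray ((472.526611328125, -323.8897705078125), (238.3798370361328, 204.1549530029297), 89.64064025878906)
pin z [0.121 0.122 0.122 0.123 0.123]
pin z [0.097 0.097 0.098 0.098 0.099]
```

View pics/crop.png

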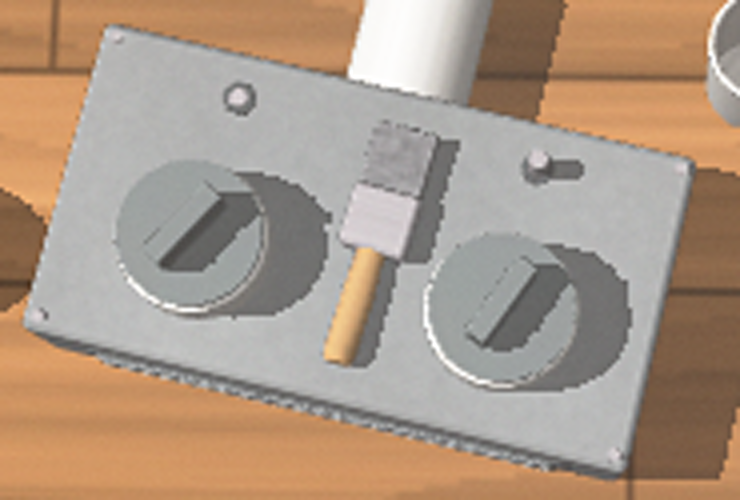

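The crop shows the tall pin (540,165) with its long shadow behind the right grey cartridge, and the flat pin (238,98) behind the left one. The target is confirmed: axis ≈ (0.524, -0.014), wing at about 145°.

```bash
A='{"slide":[-0.97,-0.905,0],"angular":[0,0,0],"claw":1}'
python3 -m inch '[{"slide":[-0.97,-0.905,0],"angular":[0,0,0],"claw":1},{"slide":[-0.97,-0.905,0],"angular":[0,0,0],"claw":1},{"slide":[-0.97,-0.905,0],"angular":[0,0,0],"claw":1},{"slide":[-0.97,-0.905,0],"angular":[0,0,0],"claw":1},{"slide":[-0.97,-0.905,0],"angular":[0,0,0],"claw":1},{"slide":[-0.97,-0.905,0],"angular":[0,0,0],"claw":1},{"slide":[-0.97,-0.905,0],"angular":[0,0,0],"claw":1},{"slide":[-0.97,-0.905,0],"angular":[0,0,0],"claw":1}]'
python3 -c "
from h import *
print(ctrl.get_state())"
```

```text
time: 1.5
position: [0.3947, 0.2861, 0.2341]
tool_rot: [0.656, 3.071, -0.0]
ft_force: [0.2, -0.8, -0.8]
grip_width: 1.0
grip_force: 0.0
{'time': 1.5, 'joint_positions': array([-0.82194332, -0.02887083,  0.13669563,  1.84596593,  0.00559292,
        1.3234132 ,  0.46348387]), 'qd': array([-0.04169445,  0.02435022, -0.08176256, -0.02336775, -0.05266004,
       -0.01579369, -0.04232515]), 'joint_torque': array([  0.40233479, -29.36368346,   0.25391456, -30.44847965,
         0.11832139,   0.19780121,   0.34852208]), 'position': array([0.39465526, 0.28608782, 0.23413974]), 'tool_rot': array([ 6.55534061e-01,  3.07072685e+00, -4.57513400e-04]), 'ft_force': array([ 0.21500481, -0.81163401, -0.76532149]), 'torque': array([ 0.00706675, -0.03373559, -0.04387246]), 'grip_force': 0.0, 'grip_width': 1.0001986953986268}
```

```bash
python3 -m inch '[{"slide":[-0.97,-0.91,0],"angular":[0,0,0],"claw":1},{"slide":[-0.97,-0.91,0],"angular":[0,0,0],"claw":1},{"slide":[-0.97,-0.91,0],"angular":[0,0,0],"claw":1},{"slide":[-0.97,-0.91,0],"angular":[0,0,0],"claw":1},{"slide":[-0.97,-0.91,0],"angular":[0,0,0],"claw":1},{"slide":[-0.97,-0.91,0],"angular":[0,0,0],"claw":1},{"slide":[-0.97,-0.91,0],"angular":[0,0,0],"claw":1}]'
python3 -m inch '[{"slide":[0,0,0],"angular":[0,0,1],"claw":1},{"slide":[0,0,0],"angular":[0,0,1],"claw":1},{"slide":[0,0,0],"angular":[0,0,1],"claw":1},{"slide":[0,0,0],"angular":[0,0,1],"claw":1}]'
python3 -m inch '[{"slide":[0,0,0],"angular":[0,0,1],"claw":1},{"slide":[0,0,0],"angular":[0,0,1],"claw":1},{"slide":[0,0,0],"angular":[0,0,1],"claw":1},{"slide":[0,0,0],"angular":[0,0,1],"claw":1}]'
python3 -m inch '[{"slide":[0,0,0],"angular":[0,0,1],"claw":1},{"slide":[0,0,0],"angular":[0,0,1],"claw":1},{"slide":[0,0,0],"angular":[0,0,1],"claw":1},{"slide":[0,0,0],"angular":[0,0,1],"claw":1}]'
python3 -m inch '[{"slide":[0,0,0],"angular":[0,0,1],"claw":1},{"slide":[0,0,0],"angular":[0,0,1],"claw":1},{"slide":[0,0,0],"angular":[0,0,1],"claw":1},{"slide":[0,0,0],"angular":[0,0,1],"claw":1}]'
python3 -m inch '[{"slide":[0,0,0],"angular":[0,0,1],"claw":1},{"slide":[0,0,0],"angular":[0,0,1],"claw":1},{"slide":[0,0,0],"angular":[0,0,1],"claw":1},{"slide":[0,0,0],"angular":[0,0,1],"claw":1}]'
python3 -m inch '[{"slide":[0,0,0],"angular":[0,0,1],"claw":1},{"slide":[0,0,0],"angular":[0,0,1],"claw":1},{"slide":[0,0,0],"angular":[0,0,1],"claw":1},{"slide":[0,0,0],"angular":[0,0,1],"claw":1},{"slide":[0,0,0],"angular":[0,0,1],"claw":1}]'
cat > m.py <<'E'
from h import *
import sys
s=ctrl.get_state(); im=ctrl.get_image("wrist"); save(im,sys.argv[1]+".png")
T=np.eye(4); T[:3,:3]=R.from_rotvec(s["tool_rot"]).as_matrix(); T[:3,3]=s["position"]
p=cloud(im,T@im["tool_from_camera"]); p=p[im["depth"]>0]
cx,cy=float(sys.argv[2]),float(sys.argv[3])
r=np.hypot(p[:,0]-cx,p[:,1]-cy)
f=p[(r<.06)&(abs(p[:,2]-.1355)<.005)]; w=p[(r<.045)&(p[:,2]>.155)&(p[:,2]<.172)]
print("t",s["time"],"pos",s["position"].round(4),"q",s["joint_positions"].round(2))
print("tool y ang",np.degrees(np.arctan2(T[1,1],T[0,1])).round(1), "tilt",T[:3,2].round(3))
print("wing",cv2.minAreaRect((w[:,:2]*1000).astype(np.float32)),np.median(w[:,2]),len(w))
print("flange",cv2.minEnclosingCircle((f[:,:2]*1000).astype(np.float32)),np.median(f[:,2]))
E
python3 m.py w1 .524 -.014
```

```text
time: 2.2
position: [0.5241, -0.0174, 0.2341]
tool_rot: [0.646, 3.073, -0.001]
ft_force: [0.1, 1.1, 0.0]
grip_width: 0.997
grip_force: 0.0
time: 2.6
position: [0.5233, -0.0132, 0.2336]
tool_rot: [1.421, 2.802, 0.001]
ft_force: [0.7, 0.2, -0.0]
grip_width: 0.999
grip_force: 0.0
time: 3.0
position: [0.5233, -0.0131, 0.2337]
tool_rot: [2.098, 2.339, 0.001]
ft_force: [-0.1, -0.7, 0.6]
grip_width: 1.002
grip_force: 0.0
time: 3.4
position: [0.5233, -0.0131, 0.2337]
tool_rot: [-2.632, -1.716, -0.001]
ft_force: [-0.4, 0.0, -0.5]
grip_width: 1.002
grip_force: 0.0
time: 3.8
position: [0.5233, -0.0131, 0.2337]
tool_rot: [-2.986, -0.976, -0.001]
ft_force: [0.7, -0.7, 1.0]
grip_width: 1.005
grip_force: 0.0
time: 4.2
position: [0.5233, -0.0131, 0.2337]
tool_rot: [-3.137, -0.17, -0.001]
ft_force: [0.3, -0.2, 0.4]
grip_width: 0.999
grip_force: 0.0
time: 4.7
position: [0.5233, -0.0132, 0.2337]
tool_rot: [-3.075, 0.64, -0.0]
ft_force: [-0.6, 1.1, -0.2]
grip_width: 1.0
grip_force: 0.0
t 4.7 pos [ 0.5233 -0.0132  0.2337] q [-0.58  0.04  0.57  1.78 -0.02  1.32 -1.98]
tool y ang -113.5 tilt [ 0.  0. -1.]
wing ((524.1993408203125, -12.786758422851562), (14.11303424835205, 53.91890335083008), 55.179500579833984) 0.16601871295878318 2138
flange ((524.0660400390625, -12.615511894226074), 43.925418853759766) 0.1362081097188938
```

```bash
python3 -m inch '[{"slide":[0.002,-0.003,0.2],"angular":[0,0,0.377],"claw":1},{"slide":[0.002,-0.003,0.2],"angular":[0,0,0.377],"claw":1},{"slide":[0.002,-0.003,0.3],"angular":[0,0,0.377],"claw":1},{"slide":[0.002,-0.003,0.332],"angular":[0,0,0.377],"claw":1},{"slide":[0.002,-0.003,0.332],"angular":[0,0,0.377],"claw":1}]'
python3 -m inch '[{"slide":[0,0,0],"angular":[0,0,0],"claw":-1},{"slide":[0,0,0],"angular":[0,0,0],"claw":-1},{"slide":[0,0,0],"angular":[0,0,0],"claw":-1},{"slide":[0,0,0],"angular":[0,0,0],"claw":-1},{"slide":[0,0,0],"angular":[0,0,0],"claw":-1},{"slide":[0,0,0],"angular":[0,0,0],"claw":-1},{"slide":[0,0,0],"angular":[0,0,0],"claw":-1},{"slide":[0,0,0],"angular":[0,0,0],"claw":-1}]' 40
```

```text
time: 5.25
position: [0.5229, -0.0135, 0.1494]
tool_rot: [2.996, -0.94, -0.004]
ft_force: [-0.2, -0.4, -0.4]
grip_width: 0.998
grip_force: 0.0
time: 6.05
position: [0.5238, -0.0138, 0.1506]
tool_rot: [-2.997, 0.942, -0.0]
ft_force: [-0.2, -0.3, 1.0]
grip_width: 0.356
grip_force: 0.0
```

```bash
python3 -m inch '[{"slide":[0,0,0],"angular":[0,0,0],"claw":-1},{"slide":[0,0,0],"angular":[0,0,0],"claw":-1},{"slide":[0,0,0],"angular":[0,0,0],"claw":-1},{"slide":[0,0,0],"angular":[0,0,0],"claw":-1},{"slide":[0,0,0],"angular":[0,0,0],"claw":-1}]' 40
python3 -m inch '[{"slide":[0,0,0.008],"angular":[0,0,0],"claw":-1},{"slide":[0,0,0.016],"angular":[0,0,0],"claw":-1},{"slide":[0,0,0.018],"angular":[0,0,0],"claw":-1},{"slide":[0,0,0.018],"angular":[0,0,0],"claw":-1}]' 40
```

```text
time: 6.55
position: [0.5237, -0.0139, 0.1506]
tool_rot: [2.997, -0.942, -0.0]
ft_force: [0.0, -0.8, 0.9]
grip_width: 0.153
grip_force: 40.0
time: 6.95
position: [0.5238, -0.0139, 0.1462]
tool_rot: [2.997, -0.942, -0.0]
ft_force: [-0.8, -0.8, 4.4]
grip_width: 0.161
grip_force: 40.0
```

```bash
python3 -m inch '[{"slide":[0,0,0],"angular":[0,0,-0.15],"claw":-1},{"slide":[0,0,0],"angular":[0,0,-0.3],"claw":-1},{"slide":[0,0,0],"angular":[0,0,-0.45],"claw":-1},{"slide":[0,0,0],"angular":[0,0,-0.6],"claw":-1},{"slide":[0,0,0],"angular":[0,0,-0.6],"claw":-1}]' 40
python3 -c "
from h import *
s=ctrl.get_state();print(s['torque'],s['joint_positions'].round(2))"
```

```text
time: 7.45
position: [0.5246, -0.0135, 0.1466]
tool_rot: [-3.107, 0.461, -0.003]
ft_force: [0.6, -0.3, 3.7]
grip_width: 0.155
grip_force: 40.0
[0.08137346 0.13350498 0.12912063] [-0.54  0.12  0.56  1.89 -0.07  1.15 -1.83]
```

```bash
cat > t.py <<'E'
from h import *
s=ctrl.get_state();M=R.from_rotvec(s["tool_rot"]).as_matrix()
print("TZ",s["torque"].round(2),"turned",round((np.degrees(np.arctan2(M[1,1],M[0,1]))+124.9)%360,1),"q7",s["joint_positions"][6].round(2))
E
for i in 1; do
python3 -m inch '[{"slide":[0,0,0],"angular":[0,0,-0.2],"claw":-1},{"slide":[0,0,0],"angular":[0,0,-0.4],"claw":-1},{"slide":[0,0,0],"angular":[0,0,-0.6],"claw":-1},{"slide":[0,0,0],"angular":[0,0,-0.8],"claw":-1},{"slide":[0,0,0],"angular":[0,0,-0.8],"claw":-1}]' 40; python3 t.py
python3 -m inch '[{"slide":[0,0,0],"angular":[0,0,-0.2],"claw":-1},{"slide":[0,0,0],"angular":[0,0,-0.4],"claw":-1},{"slide":[0,0,0],"angular":[0,0,-0.6],"claw":-1},{"slide":[0,0,0],"angular":[0,0,-0.8],"claw":-1},{"slide":[0,0,0],"angular":[0,0,-0.8],"claw":-1}]' 40; python3 t.py
done
```

```text
time: 7.95
position: [0.5244, -0.0135, 0.1464]
tool_rot: [-3.135, -0.193, -0.002]
ft_force: [1.0, -0.1, 3.4]
grip_width: 0.157
grip_force: 40.0
TZ [0.07 0.13 0.01] turned 41.9 q7 -1.41
time: 8.45
position: [0.5242, -0.0136, 0.1463]
tool_rot: [3.028, 0.838, 0.001]
ft_force: [0.4, -0.2, 3.6]
grip_width: 0.156
grip_force: 40.0
TZ [0.01 0.09 0.02] turned 65.8 q7 -1.0
```

Now in small steps, watching for the stop.

```bash
python3 -m inch '[{"slide":[0,0,0],"angular":[0,0,-0.15],"claw":-1},{"slide":[0,0,0],"angular":[0,0,-0.3],"claw":-1},{"slide":[0,0,0],"angular":[0,0,-0.3],"claw":-1}]' 40; python3 t.py
python3 -m inch '[{"slide":[0,0,0],"angular":[0,0,-0.15],"claw":-1},{"slide":[0,0,0],"angular":[0,0,-0.3],"claw":-1},{"slide":[0,0,0],"angular":[0,0,-0.3],"claw":-1}]' 40; python3 t.py
```

```text
time: 8.75
position: [0.5241, -0.0137, 0.1462]
tool_rot: [2.953, 1.071, 0.001]
ft_force: [0.1, 0.8, 3.9]
grip_width: 0.161
grip_force: 40.0
TZ [0.05 0.07 0.03] turned 74.8 q7 -0.84
time: 9.05
position: [0.524, -0.0137, 0.1462]
tool_rot: [2.86, 1.299, 0.001]
ft_force: [0.0, 0.6, 4.1]
grip_width: 0.156
grip_force: 40.0
TZ [-0.03  0.09  0.05] turned 83.8 q7 -0.69
```

```bash
python3 -m inch '[{"slide":[0,0,0],"angular":[0,0,-0.15],"claw":-1},{"slide":[0,0,0],"angular":[0,0,-0.3],"claw":-1},{"slide":[0,0,0],"angular":[0,0,-0.3],"claw":-1}]' 40; python3 t.py
python3 -m inch '[{"slide":[0,0,0],"angular":[0,0,-0.1],"claw":-1},{"slide":[0,0,0],"angular":[0,0,-0.2],"claw":-1},{"slide":[0,0,0],"angular":[0,0,-0.2],"claw":-1}]' 40; python3 t.py
```

```text
time: 9.35
position: [0.5239, -0.0138, 0.1461]
tool_rot: [2.75, 1.52, 0.001]
ft_force: [1.4, 0.3, 3.8]
grip_width: 0.159
grip_force: 40.0
TZ [-0.02  0.16  0.06] turned 92.8 q7 -0.53
time: 9.65
position: [0.5233, -0.0137, 0.146]
tool_rot: [-2.666, -1.66, 0.001]
ft_force: [-0.8, 0.5, 5.3]
grip_width: 0.159
grip_force: 40.0
TZ [ 0.04  0.52 -0.12] turned 98.7 q7 -0.43
```

```bash
python3 -m inch '[{"slide":[0,0,0],"angular":[0,0,-0.07],"claw":-1},{"slide":[0,0,0],"angular":[0,0,-0.13],"claw":-1},{"slide":[0,0,0],"angular":[0,0,-0.13],"claw":-1}]' 40; python3 t.py
python3 -m inch '[{"slide":[0,0,0],"angular":[0,0,-0.07],"claw":-1},{"slide":[0,0,0],"angular":[0,0,-0.13],"claw":-1},{"slide":[0,0,0],"angular":[0,0,-0.13],"claw":-1}]' 40; python3 t.py
```

```text
time: 9.95
position: [0.5231, -0.0136, 0.146]
tool_rot: [-2.61, -1.745, 0.001]
ft_force: [-1.5, 1.4, 5.8]
grip_width: 0.161
grip_force: 41.2
TZ [ 0.07  0.59 -0.92] turned 102.4 q7 -0.36
time: 10.25
position: [0.5233, -0.0134, 0.1461]
tool_rot: [-2.549, -1.832, -0.0]
ft_force: [-1.9, 1.1, 4.8]
grip_width: 0.169
grip_force: 43.1
TZ [ 0.25  0.44 -1.07] turned 106.3 q7 -0.3
```

The stop is felt at about 100° (torque about 1 N m). I'll ease off the twist slightly and lift a little.

```bash
python3 -m inch '[{"slide":[0,0,0],"angular":[0,0,0.1],"claw":-1},{"slide":[0,0,-0.015],"angular":[0,0,0.1],"claw":-1},{"slide":[0,0,-0.03],"angular":[0,0,0.1],"claw":-1},{"slide":[0,0,-0.045],"angular":[0,0,0.1],"claw":-1},{"slide":[0,0,-0.06],"angular":[0,0,0.1],"claw":-1},{"slide":[0,0,-0.06],"angular":[0,0,0.1],"claw":-1}]' 40; python3 t.py
```

```text
time: 10.85
position: [0.5233, -0.0141, 0.1616]
tool_rot: [-2.59, -1.778, 0.002]
ft_force: [-1.0, 0.3, -2.7]
grip_width: 0.16
grip_force: 39.8
TZ [-0.08  0.11 -0.02] turned 103.9 q7 -0.35
```

```bash
python3 -m inch '[{"slide":[0,0,-0.1],"angular":[0,0,0],"claw":-1},{"slide":[0,0,-0.2],"angular":[0,0,0],"claw":-1},{"slide":[0,0,-0.3],"angular":[0,0,0],"claw":-1},{"slide":[0,0,-0.4],"angular":[0,0,0],"claw":-1},{"slide":[0,0,-0.4],"angular":[0,0,0],"claw":-1}]' 40; python3 t.py
python3 - <<'E'
from h import *
im=ctrl.get_image("top"); save(im,"top2.png"); p=cloud(im,im["extrinsics"])
o=[x for x in ctrl.outline_of("tray","top")]
for x in o:
    m=x["mask"]&(p[...,2]>.02)&(p[...,2]<.036); print(x["confidence"],x["bbox"],cv2.minAreaRect((p[m][:,:2]*1000).astype(np.float32)) if m.any() else 0)
s=ctrl.get_state(); M=R.from_rotvec(s["tool_rot"]).as_matrix()
d=np.array([.472,-.303,s["position"][2]])-s["position"]; print("units to tray",(M.T@d/.25).round(3), s["position"])
cv2.imwrite("pics/crop2.png",cv2.resize(im["color"][170:330,190:490],None,fx=2.6,fy=2.6)[:,:,::-1])
E
```

```text
time: 11.35
position: [0.526, -0.0143, 0.2661]
tool_rot: [2.587, 1.776, 0.011]
ft_force: [0.8, -0.1, -2.4]
grip_width: 0.157
grip_force: 39.8
TZ [-0.07  0.04 -0.01] turned 103.8 q7 -0.38
0.94 [434.6, 282.7, 79.1, 82.2] ((472.8580322265625, -297.093994140625), (180.94737243652344, 200.25863647460938), 89.6644287109375)
units to tray [-1.153  0.222 -0.   ] [ 0.52392568 -0.01408928  0.26185096]
```

View pics/crop2.png

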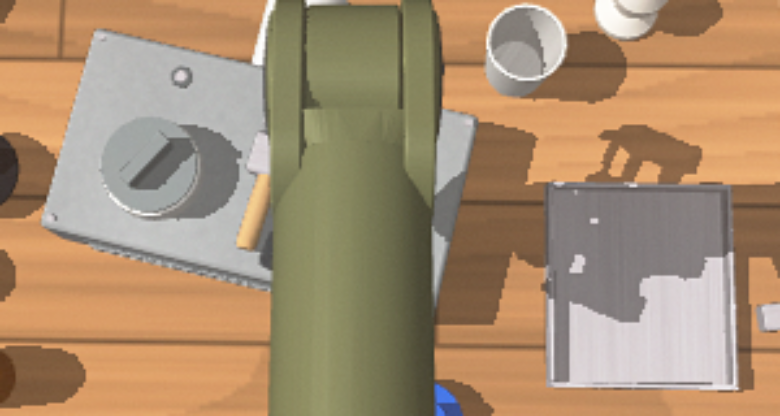

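The left cartridge and brush are undisturbed. The tray (around (640,285) in the crop) is empty, centre (0.473, -0.297).

```bash
python3 -m inch '[{"slide":[-0.15,0.03,0],"angular":[0,0,0],"claw":-1},{"slide":[-0.3,0.06,0],"angular":[0,0,0],"claw":-1},{"slide":[-0.45,0.09,0],"angular":[0,0,0],"claw":-1},{"slide":[-0.6,0.12,0],"angular":[0,0,0],"claw":-1},{"slide":[-0.75,0.15,0],"angular":[0,0,0],"claw":-1},{"slide":[-0.9,0.17,0],"angular":[0,0,0],"claw":-1}]' 40
python3 -m inch '[{"slide":[-0.1,0.02,0],"angular":[0,0,0],"claw":-1},{"slide":[-0.2,0.04,0],"angular":[0,0,0],"claw":-1},{"slide":[-0.23,0.05,0],"angular":[0,0,0],"claw":-1},{"slide":[-0.23,0.05,0],"angular":[0,0,0],"claw":-1},{"slide":[-0.23,0.05,0],"angular":[0,0,0],"claw":-1}]' 40
python3 - <<'E'
from h import *
s=ctrl.get_state(); im=ctrl.get_image("scene"); cv2.imwrite("pics/s3.png",cv2.resize(im["color"][150:350,130:450],None,fx=2.4,fy=2.4)[:,:,::-1])
p=cloud(im,im["extrinsics"]); a=s["position"]
w=p[(np.hypot(p[...,0]-a[0],p[...,1]-a[1])<.06)&(p[...,2]>.1)]
print(a,w[:,2].min(), np.percentile(w[:,2],[1,5]), "units",((a[2]-.0525-.005)/.25).round(3))
E
```

```text
time: 12.05
position: [0.4812, -0.2402, 0.2597]
tool_rot: [-2.589, -1.777, 0.003]
ft_force: [1.0, 0.5, -2.1]
grip_width: 0.157
grip_force: 39.8
time: 12.55
position: [0.4738, -0.2954, 0.2603]
tool_rot: [-2.588, -1.778, 0.0]
ft_force: [-0.7, 0.8, -1.7]
grip_width: 0.157
grip_force: 39.8
[ 0.4737538  -0.2953663   0.26027829] 0.20730232432915807 [0.24421349 0.33748701] units 0.811
```

View pics/s3.png

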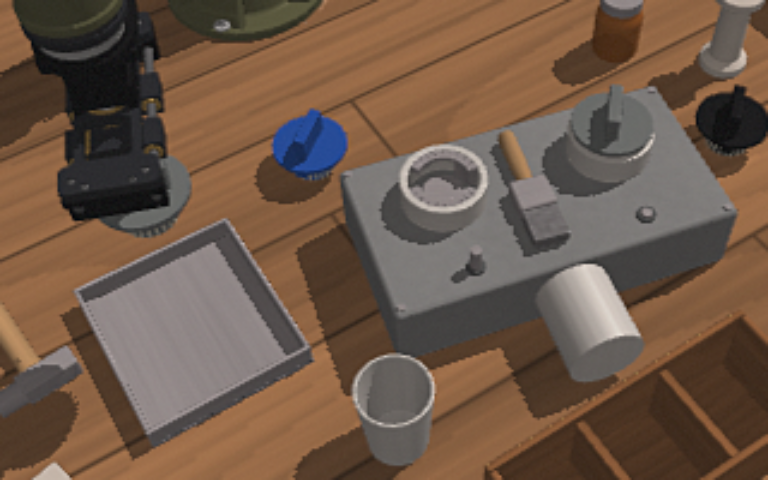

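The cartridge hangs upright at (145,195) over the tray, and port and brush are in order. Next I lower it, slowly at the end.

```bash
python3 -m inch '[{"slide":[0,0,0.15],"angular":[0,0,0],"claw":-1},{"slide":[0,0,0.3],"angular":[0,0,0],"claw":-1},{"slide":[0,0,0.45],"angular":[0,0,0],"claw":-1},{"slide":[0,0,0.6],"angular":[0,0,0],"claw":-1},{"slide":[0,0,0.7],"angular":[0,0,0],"claw":-1},{"slide":[0,0,0.76],"angular":[0,0,0],"claw":-1},{"slide":[0,0,0.78],"angular":[0,0,0],"claw":-1},{"slide":[0,0,0.78],"angular":[0,0,0],"claw":-1},{"slide":[0,0,0.78],"angular":[0,0,0],"claw":-1}]' 40
python3 -m inch '[{"slide":[0,0,0.01],"angular":[0,0,0],"claw":-1},{"slide":[0,0,0.018],"angular":[0,0,0],"claw":-1},{"slide":[0,0,0.024],"angular":[0,0,0],"claw":-1},{"slide":[0,0,0.028],"angular":[0,0,0],"claw":-1},{"slide":[0,0,0.028],"angular":[0,0,0],"claw":-1}]' 40
```

```text
time: 13.5
position: [0.4746, -0.2975, 0.0675]
tool_rot: [2.589, 1.777, 0.002]
ft_force: [0.4, -0.2, -1.9]
grip_width: 0.157
grip_force: 39.8
time: 14.0
position: [0.4733, -0.2971, 0.0589]
tool_rot: [-2.591, -1.777, 0.0]
ft_force: [0.2, -0.2, -2.3]
grip_width: 0.158
grip_force: 39.8
```

```bash
python3 -m inch '[{"slide":[0,0,0.004],"angular":[0,0,0],"claw":-1},{"slide":[0,0,0.004],"angular":[0,0,0],"claw":-1}]' 40
python3 -m inch '[{"slide":[0,0,0.004],"angular":[0,0,0],"claw":-1},{"slide":[0,0,0.004],"angular":[0,0,0],"claw":-1}]' 40
python3 -m inch '[{"slide":[0,0,0.003],"angular":[0,0,0],"claw":-1},{"slide":[0,0,0.003],"angular":[0,0,0],"claw":-1}]' 40
```

```text
time: 14.2
position: [0.4733, -0.2971, 0.058]
tool_rot: [-2.591, -1.777, 0.0]
ft_force: [-1.2, 0.3, -2.8]
grip_width: 0.157
grip_force: 39.8
time: 14.4
position: [0.4735, -0.2972, 0.0575]
tool_rot: [-2.591, -1.777, -0.001]
ft_force: [-1.4, 1.2, 3.0]
grip_width: 0.158
grip_force: 39.8
time: 14.6
position: [0.4735, -0.2972, 0.0575]
tool_rot: [-2.59, -1.777, -0.001]
ft_force: [-3.1, 1.5, 9.1]
grip_width: 0.16
grip_force: 39.8
```

It is resting on the floor. I relieve the press, open and retreat upward.

```bash
python3 -m inch '[{"slide":[0,0,-0.004],"angular":[0,0,0],"claw":-1},{"slide":[0,0,-0.004],"angular":[0,0,0],"claw":0},{"slide":[0,0,-0.004],"angular":[0,0,0],"claw":0.6},{"slide":[0,0,-0.004],"angular":[0,0,0],"claw":0.6},{"slide":[0,0,-0.004],"angular":[0,0,0],"claw":0.6},{"slide":[0,0,-0.004],"angular":[0,0,0],"claw":0.6},{"slide":[0,0,-0.004],"angular":[0,0,0],"claw":0.6},{"slide":[0,0,-0.004],"angular":[0,0,0],"claw":0.6},{"slide":[0,0,-0.004],"angular":[0,0,0],"claw":0.6}]'
python3 -m inch '[{"slide":[0,0,-0.08],"angular":[0,0,0],"claw":0.6},{"slide":[0,0,-0.2],"angular":[0,0,0],"claw":0.6},{"slide":[0,0,-0.35],"angular":[0,0,0],"claw":0.6},{"slide":[0,0,-0.5],"angular":[0,0,0],"claw":0.6},{"slide":[0,0,-0.65],"angular":[0,0,0],"claw":0.6},{"slide":[0,0,-0.8],"angular":[0,0,0],"claw":0.6},{"slide":[0,0,-0.8],"angular":[0,0,0],"claw":0.6},{"slide":[0,0,-0.8],"angular":[0,0,0],"claw":0.6},{"slide":[0,0,-0.8],"angular":[0,0,0],"claw":0.6}]'
python3 - <<'E'
from h import *
im=ctrl.get_image("scene"); cv2.imwrite("pics/s4.png",cv2.resize(im["color"][150:350,130:450],None,fx=2.4,fy=2.4)[:,:,::-1])
p=cloud(im,im["extrinsics"]); w=p[(np.hypot(p[...,0]-.473,p[...,1]+.297)<.05)&(p[...,2]<.12)&(p[...,2]>.035)]
print(np.percentile(w[:,2],[5,50,95,99]))
E
```

```text
time: 15.5
position: [0.4734, -0.2971, 0.0573]
tool_rot: [2.591, 1.777, 0.0]
ft_force: [0.1, 0.0, -0.4]
grip_width: 0.764
grip_force: 0.0
time: 16.4
position: [0.4728, -0.2966, 0.2559]
tool_rot: [-2.589, -1.776, 0.002]
ft_force: [-0.2, -0.2, 0.3]
grip_width: 0.799
grip_force: 0.0
[0.04047919 0.04436565 0.07343067 0.07598796]
```

View pics/s4.png

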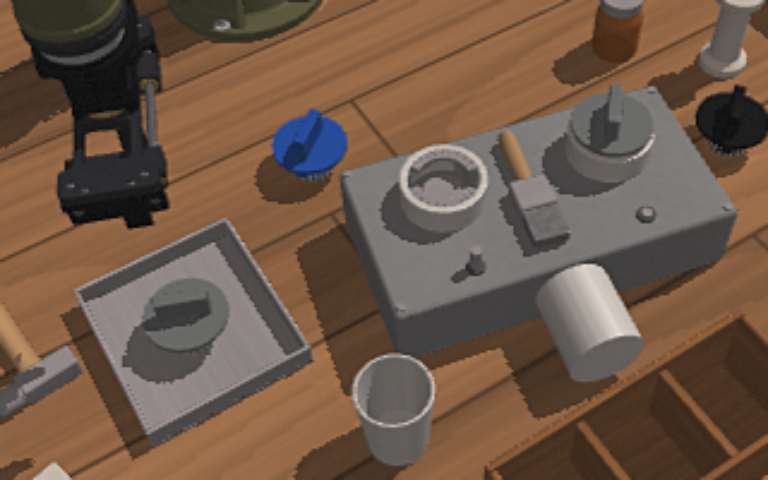

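The cartridge stands upright in the tray at (185,313), top at z≈0.073, and nothing else has moved.

```bash
python3 -c "
from bench import ctrl
print(ctrl.close_job())"
```

```text
the job is handed in; nothing more can be done
None
```

The clogged cartridge (the one with the tall pin behind it) was pushed down, turned about 100° anticlockwise to its end stop in one grasp, lifted out and set upright on the tray floor. I handed the job in after about 16 s with nothing else seen to have moved.

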